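# Empty the reject cup, then hold the checker's flap open at its mark

## Task

Tip all four hazelnuts out of the blue reject cup into the yellow crate and stand the empty cup back upright on its round green pad, let go. Then lift the grey inspection flap of the checking unit (it has a black bar to take it by) until the flap is in line with the red pointer beside it, and keep it there for the inspector: the flap drops if released, so finish while still holding it. Leave the pointer and the other things on the bench where they are.

Things in the scene. Friction and masses are not known exactly. Their poses are not given: they have to be found in the camera images.
- cup_mid (a point): blue plastic cup, open at the top, 85 mm tall, outside diameter 58 mm at the foot widening evenly to 76 mm at the rim (67 mm half-way up), wall 3 mm, floor 4 mm, about 100 g; this point is on its axis half-way up, 42.5 mm above its underside; z points out of its mouth. It starts upright on the pad with the hazelnuts side by side on its floor; they roll out freely once the cup is tipped well past level, mouth pointing clearly down (about 120 degrees from upright is plenty)
- pad_top (a point): round green pad fixed flat on the bench, 130 mm in diameter, 4 mm thick; this point is the centre of its top face
- crate_in (a point): low yellow crate, fixed on the bench, open at the top, outside 180 mm (its x) by 150 mm (its y), 60 mm high, walls and floor 5 mm; this point is the centre of its inner floor, z up
- nut0: one of four brown hazelnuts, a ball 21 mm in diameter, about 10 g; origin at its centre; starts in the cup
- nut1: one of four brown hazelnuts, a ball 21 mm in diameter, about 10 g; origin at its centre; starts in the cup
- nut2: one of four brown hazelnuts, a ball 21 mm in diameter, about 10 g; origin at its centre; starts in the cup
- nut3: one of four brown hazelnuts, a ball 21 mm in diameter, about 10 g; origin at its centre; starts in the cup
- flap_handle (a point): black round grip bar of the flap, 12 mm thick, 110 mm long along its y, its axis 41 mm from the flap's free edge, held by two steel rods at its ends; this point is the middle of the bar. Axes turn with the flap: x points from the bar to the hinge, z out of the flap's upper face. The bar can turn between gripper pads. With the flap shut the bar is 116 mm above the bench, in free air on the robot's side of the unit, whose front wall is 33 mm beyond the bar's axis
- flap_hinge (a point): middle of the flap's hinge line, 238 mm from the bar along the flap, 116 mm above the bench; its y is the hinge axis, level. The flap is a grey plate 195 mm by 205 mm, 6 mm thick, hinged at its edge away from the robot, on top of a cream housing 300 mm by 220 mm and 110 mm high; a control tower 190 mm high stands beside the housing on the right as the robot sees it
- flap (a joint): flap angle in rad, 0 = shut and level; grows as the bar is lifted, up, over and away from the robot; stop at 1.35. The hinge is free: the flap (about 0.4 kg) always falls shut when released; about 2 N at the bar lifts it
- mark (a joint): angle of the red pointer in rad, measured exactly as the flap's: the flap is in line with the pointer when both have the same value. Set between 0.6 and 1.05; stiff, not to be moved
- mark_tip (a point): outer tip of the red pointer, a red arm 10 mm thick and 176 mm long on the flap's hinge line, just beside the flap on its left side as the robot sees it, 124 mm from the flap's middle; x points from tip to hinge
- tape: bystander: roll of orange tape lying flat, 90 mm across, 24 mm high; origin under its centre, not to be disturbed
- carton: bystander: small cardboard box 100 x 80 x 70 mm; origin under its centre, not to be disturbed
- jar: bystander: closed jar, 68 mm across, 100 mm high; origin under its centre, not to be disturbed
- spool: bystander: small white label roll standing flat, 44 mm across, 22 mm high; origin under its centre, not to be disturbed
- labels: bystander: flat red box 100 x 70 x 30 mm; origin under its centre, not to be disturbed
Things that resemble listed ones, but are neither listed nor needed, are in the scene too. Several things look just like the part that bears cup_mid: the one meant starts farthest to the robot's right. There is more than one size of the part that bears pad_top; the job needs the smaller.

How it is judged:
By the outcome, as a careful person would: the job done as asked, in the order asked, and still so for the second after the job is handed in, while the arm keeps its last pose, push and grip.
It also fails if it takes over 67 s, if anything falls off the work surface, if the arm or the gripper's body presses on something with over 40 N, if the wrist force passes 120 N, or if a joint passes its speed limit or range.

## Robot

A 6-joint arm with a two-finger parallel gripper is mounted at the origin on the work surface. World frame = base frame: x ahead of the robot, y to its left, z up, the work surface at z = 0. Lengths are in m, angles in rad, forces in N, time in s.
With the tool pointing down it reaches from about 0.35 to 0.8 m from the base axis. Payload 7.3 kg.
Tool frame: the origin (TCP) lies between the finger pads; the fingertips stand 25 mm ahead of it and the grasp point (between the pads) lies 6 mm ahead of it (r.tip_extent is the distance from the TCP to the fingertips, in m); z points along the fingers, y is the direction in which the jaws open and shut (so a half turn about z gives the same grasp; the last joint's range is limited). The gripper opens to 85 mm and grips with 20 to 120 N. Pads are 22 mm wide; open, the fingers measure 114 mm over their backs; the gripper's body (76 mm by 85 mm) begins 54 mm behind the grasp point. The pads swing forward as they close: fully open they stand 13 mm farther back than shut.
Start: joints at [-1.248, 0.342, 1.524, -0, 1.275, -0.146], TCP at [0.237, -0.468, 0.227] pointing down, gripper open.
Joint ranges: [-2.53, 2.53], [-0.77, 2.02], [0.04, 2.7], [-1, 4.14], [0.28, 2.66], [-3.11, 3.11]. Speed limits (rad/s): [2.57, 2.57, 3.14, 3.14, 3.14, 3.14].

## Interface

Orientations are given as a unit quaternion [x, y, z, w].
In Python, from workcell import r, command_gripper, optics gives the robot as it stands. The module is installed in compiled form; this text tells all that it offers. Calls block until the motion is done:
- r.reach(position, orientation): joint-space move of the TCP to a pose.
- r.move_straight(position, orientation=None, speed=0.15, max_force=None): straight line of the TCP; orientation=None keeps the orientation; speed is the mean speed in m/s. With max_force (N) it stops when the force on the tool has changed by that much, and returns True; else False.
- r.movej(angles): joint-space move.
- command_gripper(opening, force=None): finger opening in m; force is the grip in N (None keeps the last); returns when the fingers have stopped.
- r.hold(seconds).
- r.solve_ik(position, orientation): joint angles nearest the present ones, or None.
- r.read_state(): the state.
- optics.get_image(name): name is "scene" or "top" or "wrist"; returns (picture, depth): 400x640x3 uint8, red, green, blue; 400x640 float32, m along the optical axis (not along the pixel's ray), 0 where there is no reading.
- optics.camera_model(name): a dict with "K" (3x3 intrinsics, pixels), "R" (3x3) and "t" (3): a world point X has camera coordinates R X + t; the wrist camera has in their place "tool_from_camera" (4x4, takes a point from camera to tool coordinates, whose origin is the TCP and whose axes are the flange's). Camera axes: x right, y down, z forward; pixel columns grow to the right and rows downward; lengths in m; the calibration is good to about 2 mm. A picture is of the moment at which its call begins: read the wrist's pose just before it. camera_model takes no time and is no camera call.
A pose or a line that the arm cannot do raises r.PlanningError and nothing moves.
- r.finish_job(): hands the job in, once; it reports no verdict.
The state is a dict: "time_s": time; "joint_positions": joint angles; "dq": joint speeds; "tau": joint torques, N m; "eef_pos": TCP position; "eef_rot": TCP orientation; "contact_force": force on the tool from outside, world axes, zero at the start; "torque": the same for the moment, N m; "grip_width": finger opening in m.
Only numpy, scipy, OpenCV 4.12 (cv2) and the standard library are available. Lean on these libraries where they do the work, as an engineer would, in place of code of your own. Each camera call takes 0.05 s, during which the arm holds its last target.

## Working session

There is one attempt and no reset: what is moved stays moved. The work goes in short steps, each a Python script; the robot and the scene stay as the last script left them, time stands still between calls to the robot, and variables do not carry over. Pictures are saved under pics/ and viewed, and the job is handed in when it is done.

```bash
mkdir -p pics; ls; python3 - <<'E'
from workcell import r, optics
import cv2, numpy as np
for n in ("scene","top"):
    p,d=optics.get_image(n); cv2.imwrite(f"pics/{n}0.png",p[:,:,::-1]); np.savez(f"{n}0.npz",p=p,d=d)
    m=optics.camera_model(n); print(n,m["K"].tolist(),np.round(m["R"],4).tolist(),m["t"])
print(optics.camera_model("wrist"))
s=r.read_state(); print(s["time_s"],s["eef_pos"],s["eef_rot"],s["grip_width"],r.tip_extent)
E
```

```text
pics
scene [[420.1489438653629, 0.0, 323.7128846073177], [0.0, 420.1489438653629, 200.47070051605792], [0.0, 0.0, 1.0]] [[-0.2835, 0.9589, -0.0093], [0.8127, 0.2351, -0.5331], [-0.5091, -0.1587, -0.846]] [ 0.00900973 -0.37932841  1.65695766]
top [[499.6895162915108, 0.0, 319.921864850929], [0.0, 499.6895162915108, 204.10026144255144], [0.0, 0.0, 1.0]] [[-0.0201, -0.9997, -0.0129], [-0.9973, 0.0209, -0.0706], [0.0709, 0.0115, -0.9974]] [0.1467265  0.46006798 1.39411795]
{'K': array([[307.76553086,   0.        , 318.82172193],
       [  0.        , 307.76553086, 202.38210893],
       [  0.        ,   0.        ,   1.        ]]), 'tool_from_camera': array([[-1.38885012e-04, -9.51862413e-01, -3.06525575e-01,
         7.90234669e-02],
       [ 9.99999660e-01, -3.81423059e-04,  7.31349445e-04,
         2.88138295e-04],
       [-8.13059970e-04, -3.06525369e-01,  9.51862142e-01,
        -1.47464446e-01],
       [ 0.00000000e+00,  0.00000000e+00,  0.00000000e+00,
         1.00000000e+00]])}
0.1 [ 0.23710214 -0.46802374  0.22600883] [ 9.72659289e-01  2.32235764e-01 -5.02989556e-05 -6.74941786e-04] 0.08531541545739295 0.025
```

View pics/scene0.png

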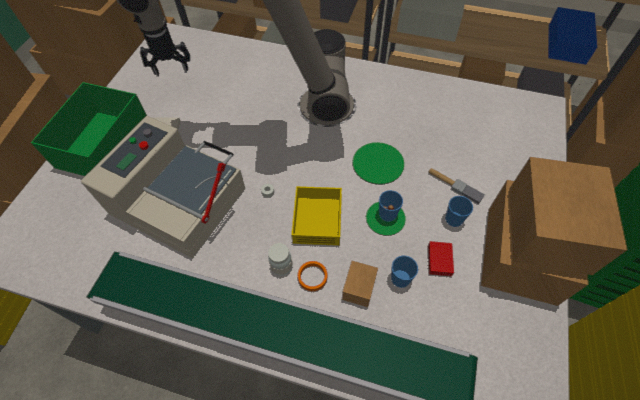

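View pics/top0.png

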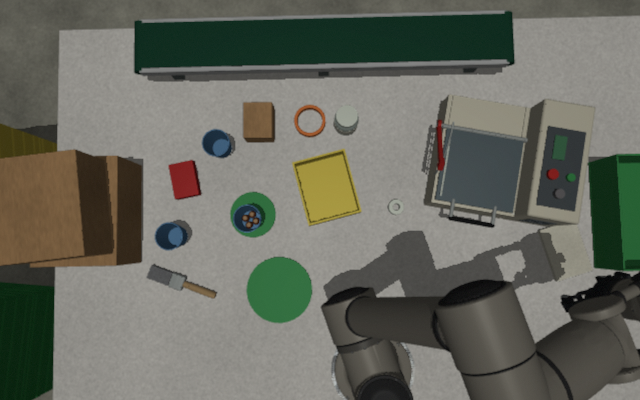

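The top view (up = +x, left = +y) shows the cup with nuts on the small pad at (252,216). The crate is at (327,187), the handle bar at (472,221), and the red pointer at (439,145), left of the flap. Next I'll measure them.

```bash
cat > h.py <<'E'
import numpy as np, cv2
from workcell import optics
def cam(n):
    m=optics.camera_model(n); return m["K"],m["R"],m["t"]
def plane(n,uv,z):
    K,R,t=cam(n); uv=np.atleast_2d(uv).astype(float)
    d=(np.linalg.inv(K)@np.c_[uv,np.ones(len(uv))].T).T@R   # R^T d
    o=-R.T@t
    return o+d*((z-o[2])/d[:,2])[:,None]
def deproj(n,mask,d):
    K,R,t=cam(n); v,u=np.nonzero(mask&(d>0)); zz=d[v,u]
    c=(np.linalg.inv(K)@np.c_[u,v,np.ones(len(u))].T).T*zz[:,None]
    return (c-t)@R, np.c_[u,v]
def hsv(p): return cv2.cvtColor(p,cv2.COLOR_RGB2HSV)
def mask(p,h0,h1,s=90,v=50):
    H=hsv(p); return (H[...,0]>=h0)&(H[...,0]<=h1)&(H[...,1]>=s)&(H[...,2]>=v)
E
python3 - <<'E'
from h import *
np.set_printoptions(precision=4,suppress=True)
for n in ("top","scene"):
    z=np.load(n+"0.npz"); p,d=z["p"],z["d"]
    for name,(a,b,s,v) in dict(blue=(98,118,80,40),green=(55,80,120,60),yellow=(22,34,120,60),red=(0,5,150,80),red2=(174,180,150,80)).items():
        m=mask(p,a,b,s,v).astype(np.uint8)
        k,l,st,c=cv2.connectedComponentsWithStats(m)
        for i in range(1,k):
            if st[i,4]>60:
                P,uv=deproj(n,l==i,d)
                print(n,name,st[i],c[i].round(1),"med",np.median(P,0),"min",P.min(0),"max",P.max(0))
E
```

```text
top blue [203 130  29  27 619] [216.6 143.2] med [0.6412 0.4274 0.0341] min [ 0.5949  0.3824 -0.0062] max [0.6772 0.4543 0.0904]
top blue [234 205  27  27 390] [245.3 217.4] med [0.4308 0.3503 0.0494] min [ 0.3899  0.2977 -0.003 ] max [0.466  0.3699 0.0946]
top blue [155 223  33  27 657] [170.3 235.7] med [0.3818 0.5603 0.0347] min [ 0.3459  0.5094 -0.0059] max [0.4189 0.5834 0.0902]
top green [ 616  154   24  116 2068] [629.2 207.9] med [ 0.4376 -0.7354  0.0047] min [ 0.272  -0.7745 -0.0047] max [ 0.5676 -0.6268  0.1453]
top green [231 193  44  44 793] [256.8 211.2] med [0.4583 0.3099 0.0032] min [ 0.3769  0.2685 -0.0065] max [0.5007 0.3931 0.0901]
top green [ 247  258   64   64 3223] [279.  289.4] med [0.2254 0.2579 0.0051] min [ 0.1372  0.1697 -0.0059] max [0.3138 0.3474 0.0149]
top yellow [   0  124   57   34 1182] [ 21.8 143.1] med [ 0.7429  1.2321 -0.3647] min [ 0.6644  1.2193 -0.7549] max [ 0.8658  1.4533 -0.2367]
top yellow [ 293  149   68   76 3525] [326.3 186.9] med [0.5123 0.118  0.0052] min [ 0.4057  0.0231 -0.0072] max [0.6111 0.209  0.0679]
top red [438 120   7  50 192]
[... 1714 characters left out ...]
41  0.1195]
scene yellow [ 291  186   51   60 2732] [316.8 215.5] med [0.5013 0.1162 0.0079] min [ 0.3701  0.028  -0.004 ] max [0.6157 0.2117 0.0669]
scene yellow [ 569  285   71  115 6689] [606.7 351.5] med [ 0.5351  1.2098 -0.3794] min [ 0.1865  1.1877 -0.7579] max [ 0.7115  1.4    -0.1393]
scene yellow [   0  289   32   57 1019] [ 10.3 313. ] med [ 0.9929 -1.2062 -0.6839] min [ 0.912  -1.226  -0.7539] max [ 1.1297 -1.1849 -0.5432]
scene red [202 163  24  60 206] [213.3 190. ] med [ 0.5957 -0.1663  0.1823] min [ 0.5282 -0.1846  0.1194] max [ 0.6754 -0.1484  0.2426]
scene red [429 242  25  32 569] [440.7 257.2] med [0.5454 0.5207 0.0304] min [0.4912 0.4806 0.0204] max [0.5991 0.5631 0.037 ]
```

```bash
python3 - <<'E'
from h import *
z=np.load("top0.npz"); p=z["p"]
a=cv2.resize(p[160:260,200:370],None,fx=4.5,fy=4.5,interpolation=cv2.INTER_CUBIC); cv2.imwrite("pics/c1.png",a[:,:,::-1])
a=cv2.resize(p[85:240,415:600],None,fx=3.8,fy=3.8,interpolation=cv2.INTER_CUBIC); cv2.imwrite("pics/c2.png",a[:,:,::-1])
z=np.load("scene0.npz"); p=z["p"]
a=cv2.resize(p[110:260,80:260],None,fx=4,fy=4,interpolation=cv2.INTER_CUBIC); cv2.imwrite("pics/c3.png",a[:,:,::-1])
E
```

```text
(no output)
```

View pics/c1.png

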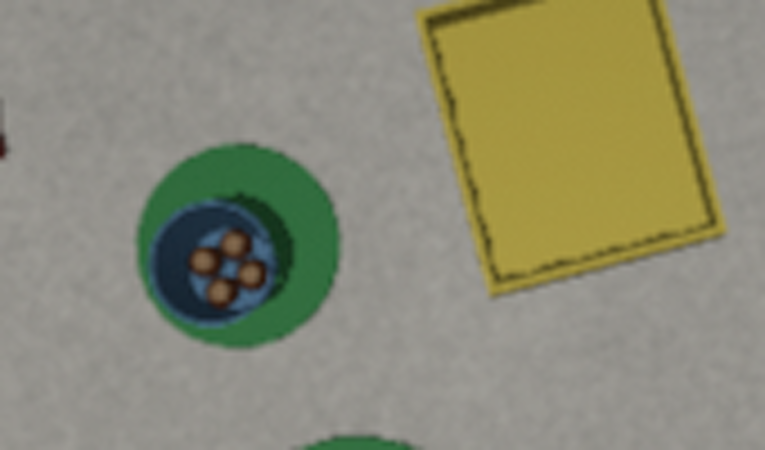

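View pics/c2.png

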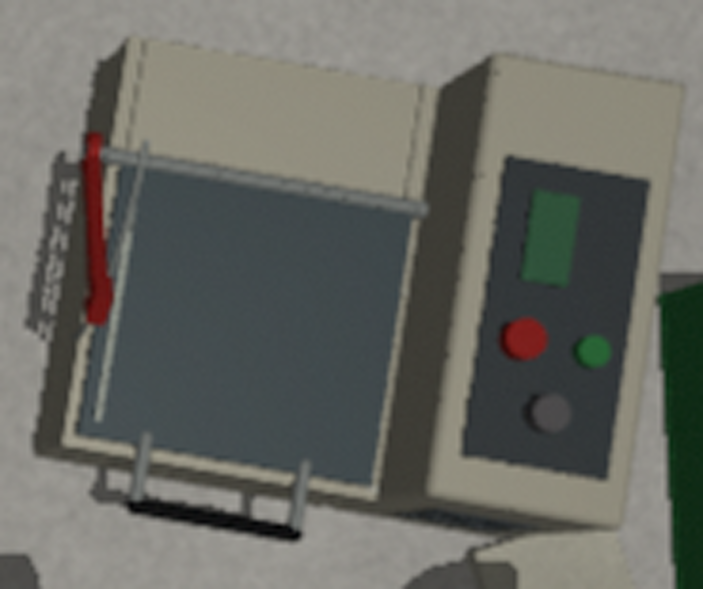

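View pics/c3.png

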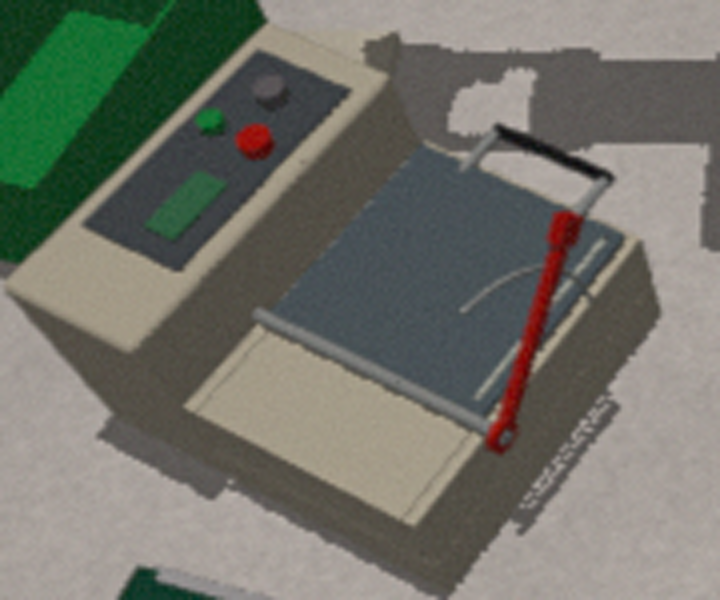

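```bash
cat > s1.py <<'E'
from h import *
np.set_printoptions(precision=4,suppress=True)
c1=lambda x,y:(np.array([x,y])/4.5+[200,160]); c2=lambda x,y:(np.array([x,y])/3.8+[415,85]); c3=lambda x,y:(np.array([x,y])/4+[80,110])
print("cup rim",plane("top",c1(213,263),.089),"pad",plane("top",c1(239,245),.004))
z=np.load("top0.npz");p=z["p"]
m=mask(p,55,80,120,40).astype(np.uint8); m[:, :225]=0; m[:,285:]=0; m[:185]=0;m[245:]=0
pts=cv2.findNonZero(m); (cx,cy),rr=cv2.minEnclosingCircle(pts); print("pad circ",cx,cy,rr,plane("top",(cx,cy),.004))
my=mask(p,22,34,110,40).astype(np.uint8); my[:,:280]=0
box=cv2.boxPoints(cv2.minAreaRect(cv2.findNonZero(my))); print(box); B=plane("top",box,.06); print("crate",B,B.mean(0)); print(np.linalg.norm(np.diff(B,axis=0),axis=1))
E1=plane("top",c2(133,507),.116)[0];E2=plane("top",c2(297,535),.116)[0]
print("bar",E1,E2,(E1+E2)/2,np.linalg.norm(E1-E2), np.degrees(np.arctan2(*(E1-E2)[:2])))
h1=plane("top",c2(105,155),.118)[0];h2=plane("top",c2(427,210),.118)[0]
print("hinge rod",h1,h2,(h1+h2)/2,np.linalg.norm(h1-h2),np.degrees(np.arctan2(*(h1-h2)[:2])))
def tri(a,b):
    A=[];y=[]
    for n,uv in (("top",a),("scene",b)):
        K,R,t=cam(n); P=K@np.c_[R,t]
        A+= [uv[0]*P[2]-P[0],uv[1]*P[2]-P[1]]
    X=np.linalg.svd(np.array(A))[2][-1]; return X[:3]/X[3]
print("bar tri",tri(c2(133,507),c3(610,178)),tri(c2(297,535),c3(498,128)))
T=tri(c2(98,308),c3(565,230)); Hh=tri(c2(94,147),c3(501,435)); print("tip knob",T,"hinge end",Hh, T-Hh, np.linalg.norm(T-Hh))
for n in ("top","scene"):
    z=np.load(n+"0.npz"); p,d=z["p"],z["d"]
    m=(mask(p,0,5,150,60)|mask(p,174,180,150,60))
    P,uv=deproj(n,m,d); k=(P[:,1]<-.1)&(P[:,1]>-.25)&(P[:,2]>.1); P=P[k]
    u=np.array([np.cos(np.radians(-10)),np.sin(np.radians(-10))])
    s=P[:,:2]@u; k=(P[:,2]<.23)&(P[:,2]>.13)
    c=np.polyfit(P[k,2],s[k],1); res=np.abs(np.polyval(c,P[:,2])-s)<.008
    c=np.polyfit(P[k&res,2],s[k&res],1); print(n,"slope s/z",c,"angle",np.arctan2(1,-c[0]),(k&res).sum())
E
python3 s1.py
```

```text
cup rim [[0.4234 0.3317 0.089 ]] pad [[0.4383 0.3285 0.004 ]]
pad circ 252.5471649169922 214.10377502441406 22.068359375 [[0.4394 0.3301 0.004 ]]
[[291.829  162.1503]
 [344.3005 148.342 ]
 [360.9327 211.5441]
 [308.4612 225.3524]]
crate [[0.5775 0.2119 0.06  ]
 [0.6127 0.0664 0.06  ]
 [0.4372 0.0251 0.06  ]
 [0.4024 0.1692 0.06  ]] [0.5075 0.1182 0.06  ]
[0.1497 0.1803 0.1483]
bar [ 0.4113 -0.2029  0.116 ] [ 0.3898 -0.3142  0.116 ] [ 0.4006 -0.2585  0.116 ] 0.11341891365737372 10.934070236076327
hinge rod [ 0.6565 -0.1924  0.118 ] [ 0.6128 -0.4132  0.118 ] [ 0.6346 -0.3028  0.118 ] 0.22509880825365502 11.197765257750753
bar tri [ 0.411  -0.2028  0.1105] [ 0.3893 -0.3137  0.1129]
tip knob [ 0.5356 -0.1611  0.2147] hinge end [ 0.6621 -0.1836  0.1153] [-0.1265  0.0225  0.0994] 0.16243665863543477
top slope s/z [-1.1117  0.8163] angle 0.732557511913428 131
scene slope s/z [-1.1317  0.8221] angle 0.7236854520021618 166
```

```bash
cat > s2.py <<'E'
from h import *
np.set_printoptions(precision=4,suppress=True)
def run(tag):
    a=np.radians(-10.9); u=np.array([np.cos(a),np.sin(a),0]); y=np.array([-np.sin(a),np.cos(a),0])
    Hc=np.array([.6346,-.3028,.116])
    for n in ("top","scene"):
        z=np.load(n+tag+".npz"); p,d=z["p"],z["d"]
        m=(mask(p,0,5,150,60)|mask(p,174,180,150,60)).astype(np.uint8)
        P,uv=deproj(n,m>0,d); k=(P[:,1]<-.1)&(P[:,1]>-.25)&(P[:,2]>.1); uv=uv[k]; P=P[k]
        K,R,t=cam(n); o=-R.T@t; D=(np.linalg.inv(K)@np.c_[uv,np.ones(len(uv))].T).T@R
        for off in (.119,.124,.129):
            Q=o+D*(((Hc-o)@y+off)/(D@y))[:,None]
            s=-(Q-Hc)@u; zz=Q[:,2]-.116
            rr=np.hypot(s,zz); ang=np.arctan2(zz,s)
            k=(rr>.05)&(rr<.13)
            # robust line fit
            vx,vz,x0,z0=cv2.fitLine(np.c_[s,zz][k].astype(np.float32),cv2.DIST_HUBER,0,.001,.001).ravel()
            print(n,o,off,"line angle",np.arctan2(abs(vz),abs(vx)),"med from hinge",np.median(ang[k]),"far",np.median(ang[rr>.15]),"rmax",rr.max(), "perp off",x0*vz/1-z0*vx)
        print(n,"depth lateral",np.median((P-Hc)@y), "depth: median angle", np.median(np.arctan2(P[:,2]-.116,-(P-Hc)@u)[np.hypot(P[:,2]-.116,(P-Hc)@u)>.12]))
run("0")
E
python3 s2.py
cat > ik.py <<'E'
from h import *
from workcell import r
from scipy.spatial.transform import Rotation as Ro
def ori(az,pitch,roll):
    # tool z points at azimuth az, pitch below horizontal; roll=0: tool x up-ish
    a=np.array([np.cos(az)*np.cos(pitch),np.sin(az)*np.cos(pitch),-np.sin(pitch)])
    up=np.array([0,0,1.]); x=up-a*(up@a); x/=np.linalg.norm(x); y=np.cross(a,x)
    return Ro.from_matrix(np.c_[x,y,a])*Ro.from_euler('z',roll)
if __name__=="__main__":
    cup=np.array([.4234,.3317,.004+.060])
    for az in range(-30,121,15):
        for pt in (15,25,35,45):
            for fl in (0,180):
                o=ori(np.radians(az),np.radians(pt),np.radians(fl)); a=o.as_matrix()[:,2]
                q=r.solve_ik(cup-.004*a,o.as_quat()); q2=r.solve_ik(cup-.1*a+[0,0,.0],o.as_quat())
                if q is not None and q2 is not None: print(az,pt,fl,np.round(q,2))
E
python3 ik.py
```

```text
top [0.363  0.121  1.4249] 0.119 line angle 0.7706539 med from hinge 0.5913736145061379 far 0.7026516681085015 rmax 0.1729327511869003 perp off 0.017880477
top [0.363  0.121  1.4249] 0.124 line angle 0.7358787 med from hinge 0.7439108626132355 far 0.7703134265438618 rmax 0.1925408547880338 perp off -0.0010212921
top [0.363  0.121  1.4249] 0.129 line angle 0.58570844 med from hinge 0.9181345258375079 far 0.8464308703775566 rmax 0.21364844754675727 perp off -0.0276484
top depth lateral 0.12536670171479564 depth: median angle 0.7754848727258602
scene [1.1543 0.3435 1.1996] 0.119 line angle 0.74377435 med from hinge 0.6569758325838175 far 0.6903534310470012 rmax 0.1723234697313003 perp off 0.007828683
scene [1.1543 0.3435 1.1996] 0.124 line angle 0.72911197 med from hinge 0.7559683706977269 far 0.7450420330386465 rmax 0.1750701536541729 perp off -0.0024106354
scene [1.1543 0.3435 1.1996] 0.129 line angle 0.71516937 med from hinge 0.853585472730007 far 0.7981508925916823 rmax 0.17821706063384818 perp off -0.012431312
scene depth lateral 0.12736737523745764 depth: median angle 0.7936778717
[... 1752 characters left out ...]
44 -1.23]
105 15 180 [-0.09  0.95  1.84  1.15  1.44  1.91]
105 25 0 [-0.05  0.83  1.86  1.1   1.31 -1.13]
105 25 180 [-0.05  0.83  1.86  1.1   1.31  2.01]
105 35 0 [ 0.    0.73  1.87  1.03  1.17 -1.01]
105 35 180 [0.   0.73 1.87 1.03 1.17 2.13]
105 45 0 [ 0.07  0.65  1.87  0.93  1.05 -0.85]
105 45 180 [0.07 0.65 1.87 0.93 1.05 2.29]
120 15 0 [-0.02  1.    1.61  0.97  1.6  -1.12]
120 15 180 [-0.02  1.    1.61  0.97  1.6   2.02]
120 25 0 [ 0.    0.89  1.65  0.91  1.47 -1.06]
120 25 180 [0.   0.89 1.65 0.91 1.47 2.08]
120 35 0 [ 0.05  0.8   1.68  0.84  1.35 -0.97]
120 35 180 [0.05 0.8  1.68 0.84 1.35 2.17]
120 45 0 [ 0.11  0.71  1.7   0.76  1.23 -0.87]
120 45 180 [0.11 0.71 1.7  0.76 1.23 2.27]
```

```bash
python3 - <<'E'
from ik import *
np.set_printoptions(precision=3,suppress=True)
s=r.read_state(); print(s["joint_positions"], r.solve_ik(np.array(s["eef_pos"])+[0,0,.2],s["eef_rot"]))
cup=np.array([.4234,.3317,.064]); C=np.array([.5075,.1182,0])
D=np.radians
for az in (60,75,90):
  b=28
  for nm,pos,p,ro in (("pre",cup+[0,0,.2],b,0),("back",None,b,0),("grasp",cup,b,0),("lift",cup+[0,0,.14],b,0),("over",[C[0],C[1],.2],b,0),("pourm",[C[0],C[1],.17],10,-90),("pour-",[C[0],C[1],.15],10,-150),("pour+",[C[0],C[1],.15],10,150)):
    o=ori(D(az),D(p),D(ro)); a=o.as_matrix()[:,2]
    if pos is None: pos=cup-.1*a
    q=r.solve_ik(np.array(pos)-.004*a,o.as_quat()); 
    print(az,nm,None if q is None else np.array(q))
E
```

```text
[-1.248  0.343  1.525  0.     1.275 -0.146] [-1.248  0.277  1.081  0.     1.784 -0.146]
60 pre [ 0.032  0.119  2.276  1.601  0.849 -0.694]
60 back [-0.291  0.604  2.581  1.826  1.093 -1.619]
60 grasp [ 0.032  0.752  2.431  2.144  1.104 -1.61 ]
60 lift [ 0.032  0.279  2.354  1.804  0.881 -1.005]
60 over [-0.536  0.404  2.124  1.264  1.184 -0.9  ]
60 pourm [-0.623  0.713  2.193  1.433  1.424 -2.904]
60 pour- [-0.623  0.766  2.192  1.441  1.417  2.28 ]
60 pour+ [-0.623  0.766  2.192  1.441  1.417  1.232]
75 pre [-0.056  0.221  2.137  1.339  1.093 -0.678]
75 back [-0.322  0.592  2.332  1.399  1.107 -1.327]
75 grasp [-0.056  0.737  2.267  1.703  1.059 -1.417]
75 lift [-0.056  0.354  2.204  1.446  1.057 -0.903]
75 over [-0.513  0.496  1.93   1.065  1.359 -0.863]
75 pourm [-0.582  0.755  1.968  1.209  1.538 -2.745]
75 pour- [-0.582  0.799  1.967  1.211  1.523  2.451]
75 pour+ [-0.582  0.799  1.967  1.211  1.523  1.404]
90 pre [-0.069  0.333  1.961  1.152  1.303 -0.683]
90 back [-0.277  0.645  2.072  1.118  1.236 -1.138]
90 grasp [-0.069  0.757  2.075  1.346  1.128 -1.227]
90 lift [-0.069  0.444  2.02   1.2    1.237 -0.847]
90 over [-0.46   0.59   1.728  0.913  1.539 -0.853]
90 pourm [-0.514  0.819  1.74   1.043  1.693 -2.638]
90 pour- [-0.514  0.856  1.739  1.039  1.674  2.566]
90 pour+ [-0.514  0.856  1.739  1.039  1.674  1.519]
```

```bash
cat > plan.py <<'E'
from ik import *
D=np.radians
cup=np.array([.4234,.3317,.064]); C=np.array([.5075,.1182,0]); PAD=np.array([.4388,.3293,.004])
AZG,B,AZP=70,20,55
def pose(G,az,p,ro):
    o=ori(D(az),D(p),D(ro)); a=o.as_matrix()[:,2]
    return np.array(G)-.004*a, o.as_quat()
def caxis(az,p,ro): # cup axis when gripped
    return ori(D(az),D(p),D(ro)).apply(ori(0,D(B),0).inv().apply([0,0,1]))
def lowrim(az,p,ro,hg=.060):
    c=caxis(az,p,ro); d=np.array([0,0,-1.]); d=d+c*c[2]; d/=np.linalg.norm(d)
    return (.085-hg)*c+.036*d
E
python3 - <<'E'
from plan import *
np.set_printoptions(precision=3,suppress=True)
for ro in (0,60,90,110,140,150): c=caxis(AZP,10,ro); print(ro,c,np.degrees(np.arccos(c[2])),lowrim(AZP,10,ro))
o=ori(D(AZG),D(B),0); a=o.as_matrix()[:,2]
L=[("pre",cup-.10*a+[0,0,.20],AZG,B,0),("back",cup-.10*a,AZG,B,0),("g",cup,AZG,B,0),("lift",cup+[0,0,.14],AZG,B,0),("over",[.48,.13,.2],AZP,B,0)]+[("p%d"%x,[.48,.13,.155],AZP,10,x) for x in (60,100,140,150)]
for l in L: print(l[0],r.solve_ik(*pose(*l[1:])))
print(r.solve_ik([.35,.05,.43],ori(0,np.pi/2-1e-6,0).as_quat()))
E
```

```text
0 [-0.1   -0.142  0.985] 10.000000000000085 [-0.023 -0.033  0.018]
60 [ 0.52  -0.676  0.522] 58.52681496900684 [ 0.024 -0.032 -0.018]
90 [ 0.577 -0.815  0.059] 86.59513267883897 [ 0.016 -0.022 -0.034]
110 [ 0.498 -0.828 -0.257] 104.89923771923841 [ 0.008 -0.013 -0.041]
140 [ 0.23  -0.725 -0.65 ] 130.5053503274186 [-0.001  0.004 -0.044]
150 [ 0.111 -0.661 -0.742] 137.90574764952734 [-0.002  0.01  -0.043]
pre [-0.408  0.13   2.293  1.294  1.348 -0.832]
back [-0.408  0.778  2.439  1.539  1.218 -1.651]
g [-0.092  0.869  2.341  1.851  1.24  -1.641]
lift [-0.092  0.432  2.317  1.669  1.151 -1.153]
over [-0.603  0.447  2.307  1.442  1.245 -1.161]
p60 [-0.648  0.753  2.346  1.526  1.398 -0.48 ]
p100 [-0.648  0.753  2.346  1.526  1.398  0.218]
p140 [-0.648  0.753  2.346  1.526  1.398  0.916]
p150 [-0.648  0.753  2.346  1.526  1.398  1.091]
[-0.076 -0.073  1.468  0.     1.746  1.495]
```

```bash
python3 - <<'E'
from plan import *
from workcell import command_gripper
s=r.read_state(); P=np.array(s["eef_pos"])
r.move_straight(P+[0,0,.2],speed=.4); print(r.read_state()["time_s"])
r.reach([.35,.05,.43],ori(0,np.pi/2-1e-6,0).as_quat()); print(r.read_state()["time_s"])
o=ori(D(AZG),D(B),0); a=o.as_matrix()[:,2]
r.reach(*pose(cup-.10*a+[0,0,.20],AZG,B,0)); s=r.read_state(); print(s["time_s"],s["eef_pos"],s["grip_width"])
from workcell import optics
p,d=optics.get_image("wrist"); cv2.imwrite("pics/w1.png",p[:,:,::-1])
E
```

```text
0.75
2.6667
4.6667 [0.39018168 0.23972587 0.29969467] 0.08553281915439591
```

View pics/w1.png

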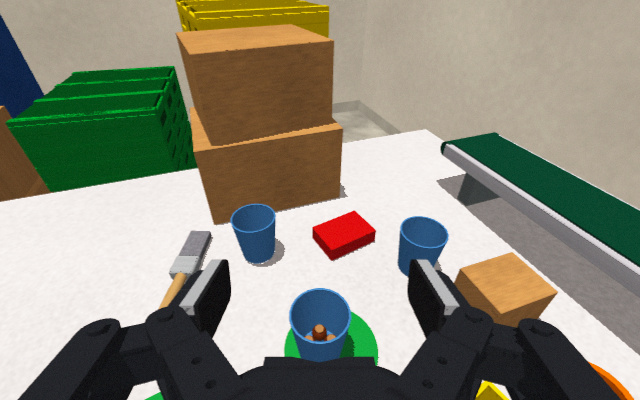

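The wrist view shows the cup with its nuts centred between the open fingers at (320,325). I'll descend, advance and grip.

```bash
python3 - <<'E'
from plan import *
from workcell import command_gripper, optics
o=ori(D(AZG),D(B),0); a=o.as_matrix()[:,2]
r.move_straight(pose(cup-.10*a,AZG,B,0)[0],speed=.2)
r.read_state()
print(r.move_straight(pose(cup,AZG,B,0)[0],speed=.1,max_force=8))
s=r.read_state(); print(s["time_s"],s["eef_pos"],s["contact_force"])
p,d=optics.get_image("wrist"); cv2.imwrite("pics/w2.png",p[:,:,::-1])
p,d=optics.get_image("top"); cv2.imwrite("pics/t2.png",p[:,:,::-1])
command_gripper(.06,50)
s=r.read_state(); print(s["time_s"],s["eef_pos"],s["contact_force"],s["grip_width"])
p,d=optics.get_image("wrist"); cv2.imwrite("pics/w3.png",p[:,:,::-1])
a=np.hstack([cv2.imread("pics/w2.png"),cv2.imread("pics/w3.png")]);cv2.imwrite("pics/w23.png",cv2.resize(a,None,fx=.62,fy=.62))
E
```

```text
False
7.0167 [0.42215437 0.32787349 0.06555404] [-0.71178835  0.21639199  0.04375553]
7.4833 [0.42253935 0.32798667 0.06641574] [-0.44756903 -3.6284297   6.15729156] 0.061727563330414986
```

View pics/w23.png

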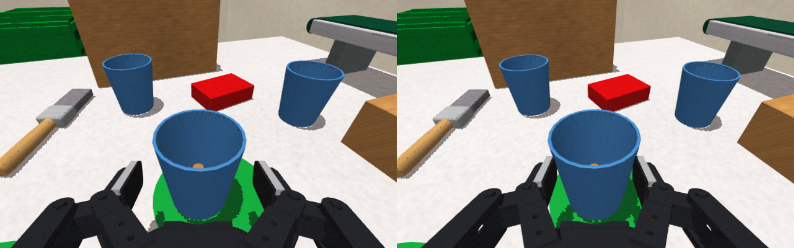

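```bash
python3 - <<'E'
from plan import *
from workcell import command_gripper, optics
a=ori(D(AZG),D(B),0).as_matrix()[:,2]
command_gripper(.085)
P=pose(cup,AZG,B,0)[0]+.006*a
print(r.move_straight(P,speed=.05,max_force=6))
s=r.read_state(); print(s["time_s"],s["eef_pos"],s["contact_force"])
command_gripper(.05,50)
s=r.read_state(); print(s["time_s"],s["eef_pos"],s["contact_force"],s["grip_width"])
p,d=optics.get_image("wrist"); cv2.imwrite("pics/w4.png",p[:,:,::-1])
p,d=optics.get_image("top"); cv2.imwrite("pics/t4.png",p[:,:,::-1])
E
```

```text
False
8.1667 [0.42390419 0.33384031 0.06316457] [-0.47953893  0.05037545  1.16898359]
8.5 [0.42422509 0.33347421 0.06407904] [-0.30453859 -2.88857003  6.18735588] 0.06458458456812587
```

View pics/w4.png

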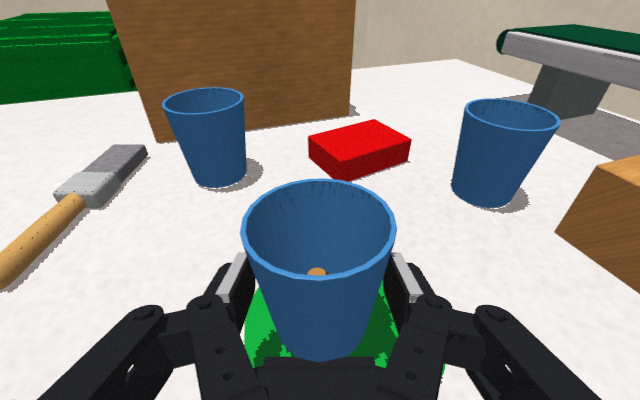

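```bash
python3 - <<'E'
from h import *
a=[cv2.resize(cv2.imread(f"pics/{n}.png")[175:250,210:290],None,fx=4.9,fy=4.9,interpolation=cv2.INTER_CUBIC) for n in("top0","t4")]
cv2.imwrite("pics/t4c.png",np.hstack(a))
E
```

```text
(no output)
```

View pics/t4c.png

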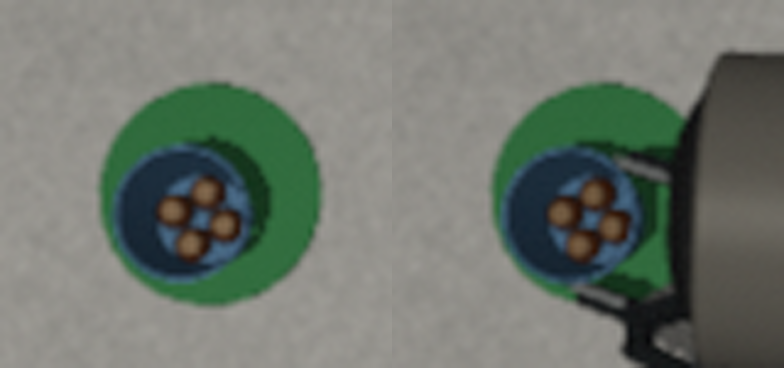

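```bash
python3 - <<'E'
from plan import *
from workcell import command_gripper, optics
a=ori(D(AZG),D(B),0).as_matrix()[:,2]
command_gripper(.085)
P=pose(cup,AZG,B,0)[0]+.015*a; P[2]=.064
print(r.move_straight(P,speed=.06,max_force=5))
s=r.read_state(); print(s["time_s"],s["eef_pos"],s["contact_force"])
command_gripper(.05,50)
s=r.read_state(); print(s["time_s"],s["eef_pos"],s["contact_force"],s["grip_width"])
p,d=optics.get_image("wrist"); cv2.imwrite("pics/w5.png",p[:,:,::-1])
p,d=optics.get_image("top"); cv2.imwrite("pics/t5.png",p[:,:,::-1])
a=[cv2.resize(cv2.imread(f"pics/{n}.png")[175:250,210:290],None,fx=4.9,fy=4.9,interpolation=cv2.INTER_CUBIC) for n in("t4","t5")]
cv2.imwrite("pics/t5c.png",np.hstack(a))
E
```

```text
False
9.2333 [0.42673148 0.3417707  0.06402869] [-0.35953438 -1.06239044 -0.13624622]
9.5333 [0.42709125 0.3413472  0.06479278] [ 0.02333353 -2.88059686  5.23529588] 0.06889551047731916
```

View pics/t5c.png

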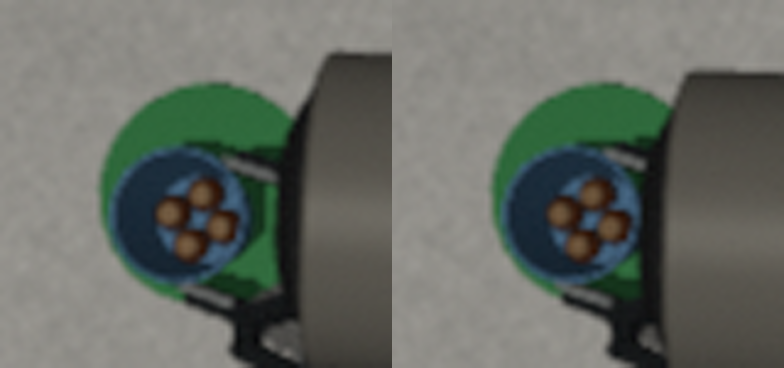

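View pics/w5.png

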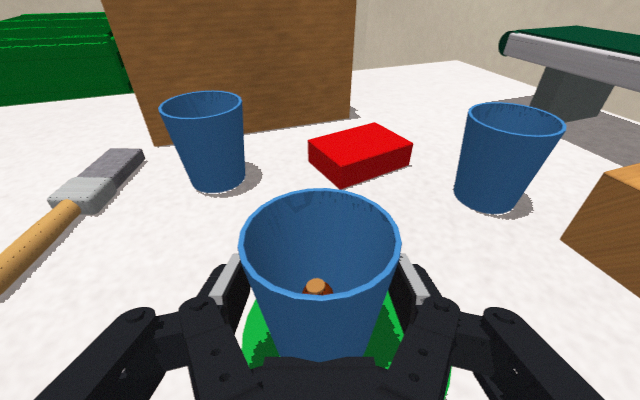

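```bash
python3 - <<'E'
from plan import *
from workcell import optics
def tp(G,az,p,ro):
    o=ori(D(az),D(p),D(ro)); return np.array(G)+.010*o.as_matrix()[:,2],o.as_quat()
s=r.read_state(); P=np.array(s["eef_pos"])
r.move_straight(P+[0,0,.03],speed=.06); 
p,d=optics.get_image("top"); cv2.imwrite("pics/t6.png",p[:,:,::-1])
s=r.read_state(); print(s["time_s"],s["contact_force"],s["grip_width"])
r.move_straight(P+[0,0,.15],speed=.2)
g=[.48,.165,.20]
r.move_straight(*tp(g,AZP,B,0),speed=.15)
s=r.read_state(); print(s["time_s"],s["eef_pos"],s["contact_force"],s["grip_width"])
p,d=optics.get_image("wrist"); cv2.imwrite("pics/w7.png",p[:,:,::-1])
p,d=optics.get_image("top"); cv2.imwrite("pics/t7.png",p[:,:,::-1])
for ro in (60,100,145): print(r.solve_ik(*tp([.48,.165,.16],AZP,10,ro)))
E
```

```text
10.35 [ 0.81204753  0.64567374 -0.66810977] 0.06880102719393914
12.4417 [0.48504376 0.17324417 0.1965898 ] [-0.16751434 -0.38734879  0.07627008] 0.06874204942688707
[-0.51015326  0.74722636  2.36733453  1.66672779  1.3936097  -0.49627614]
[-0.51015326  0.74722636  2.36733453  1.66672779  1.3936097   0.20185556]
[-0.51015326  0.74722636  2.36733453  1.66672779  1.3936097   0.98725372]
```

View pics/t7.png

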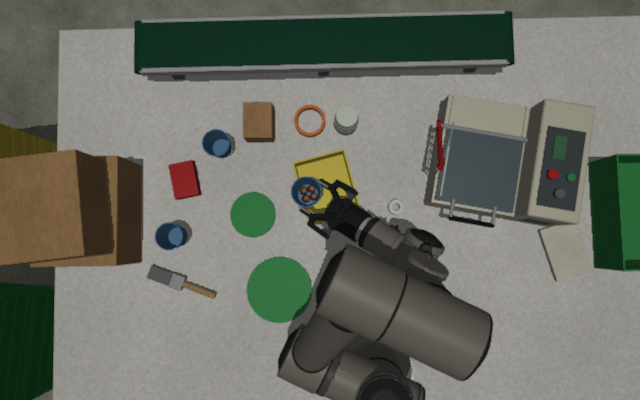

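View pics/w7.png

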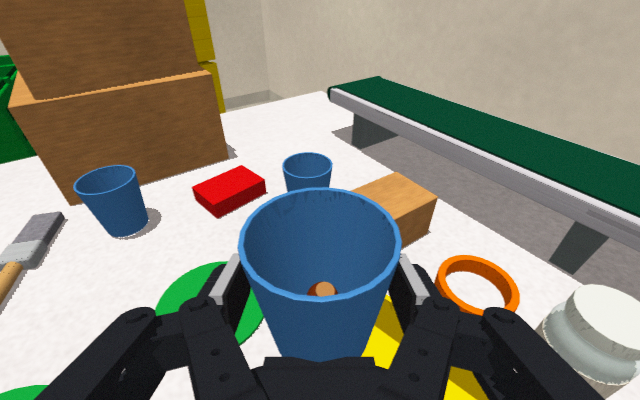

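The cup is held level over the crate at pixel (308,190) with all four nuts inside. Next I'll pour.

```bash
python3 - <<'E'
from plan import *
from workcell import optics
def tp(G,az,p,ro):
    o=ori(D(az),D(p),D(ro)); return np.array(G)+.010*o.as_matrix()[:,2],o.as_quat()
print(plane("top",(308,190),.225))
for ro,z in ((0,.16),(50,.16),(80,.16),(95,.16),(110,.16),(125,.16),(148,.16)):
    q=r.solve_ik(*tp([.475,.165,z],AZP,10,ro)); 
    r.reach(*tp([.475,.165,z],AZP,10,ro)); print(ro,r.read_state()["time_s"])
r.hold(.6)
s=r.read_state(); print(s["time_s"],s["eef_pos"],s["contact_force"],s["grip_width"])
for n in("top","scene","wrist"):
    p,d=optics.get_image(n); cv2.imwrite(f"pics/{n}8.png",p[:,:,::-1])
a=cv2.resize(cv2.imread("pics/top8.png")[120:280,240:440],None,fx=2,fy=2);b=cv2.resize(cv2.imread("pics/scene8.png")[150:310,230:430],None,fx=2,fy=2)
cv2.imwrite("pics/8.png",np.hstack([a,b]))
E
```

```text
[[0.48292741 0.16294324 0.225     ]]
0 12.9833
50 13.825
80 14.3917
95 14.75
110 15.1083
125 15.4667
148 15.9333
16.5333 [0.48064081 0.17307403 0.15827248] [-0.0912295  -0.4700768  -0.89871101] 0.068765755105257
```

View pics/8.png

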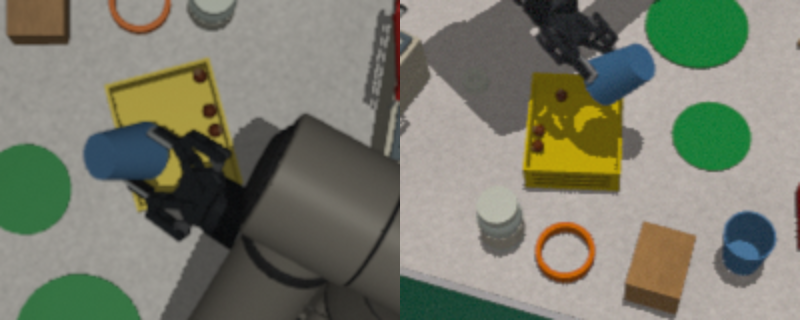

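View pics/wrist8.png

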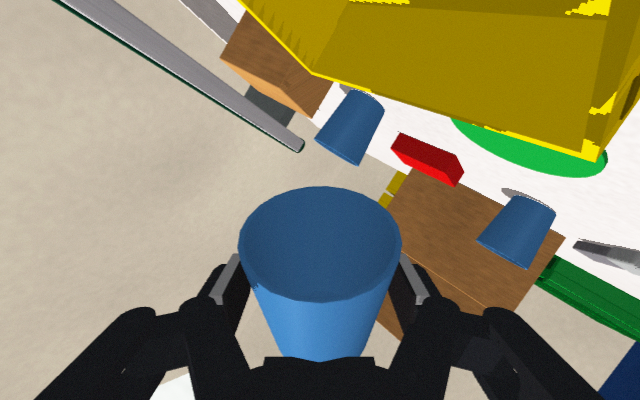

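```bash
python3 - <<'E'
from plan import *
from workcell import optics
def tp(G,az,p,ro):
    o=ori(D(az),D(p),D(ro)); return np.array(G)+.010*o.as_matrix()[:,2],o.as_quat()
r.reach(*tp([.475,.165,.17],AZP,10,80))
r.reach(*tp([.475,.165,.20],AZP,B,0))
a=ori(D(AZG),D(B),0).as_matrix()[:,2]
r.move_straight(*tp([PAD[0],PAD[1],.20],AZG,B,0),speed=.2)
s=r.read_state(); print(s["time_s"],s["eef_pos"],s["contact_force"],s["grip_width"])
for n in("top","scene"):
    p,d=optics.get_image(n); cv2.imwrite(f"pics/{n}9.png",p[:,:,::-1]); np.savez(n+"9.npz",p=p,d=d)
a=cv2.resize(cv2.imread("pics/top9.png")[140:260,220:370],None,fx=2.6,fy=2.6);b=cv2.resize(cv2.imread("pics/scene9.png")[160:280,270:420],None,fx=2.6,fy=2.6)
cv2.imwrite("pics/9.png",np.hstack([a,b]))
E
```

```text
19.75 [0.44212751 0.33768114 0.19634842] [-0.02683329 -0.46385708 -0.82366051] 0.06861503641219438
```

View pics/9.png

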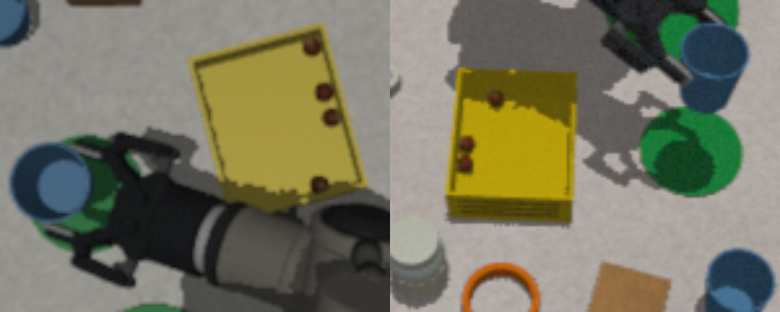

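All four nuts are in the crate and the cup is empty. Next I'll place it.

```bash
python3 - <<'E'
from plan import *
from workcell import optics, command_gripper
c=plane("top",(239.2,210.0),.2205)[0]; print(c)
s=r.read_state(); P=np.array(s["eef_pos"]); d=PAD[:2]-c[:2]; print(d)
d=np.clip(d,-.012,.012)
T=np.array([P[0]+d[0],P[1]+d[1],.082])
r.move_straight(T,speed=.15)
print(r.move_straight([T[0],T[1],.060],speed=.03,max_force=3))
s=r.read_state(); print(s["time_s"],s["eef_pos"],s["contact_force"],s["grip_width"])
p,dd=optics.get_image("wrist"); cv2.imwrite(f"pics/w10.png",p[:,:,::-1])
p,dd=optics.get_image("scene"); cv2.imwrite(f"pics/s10.png",cv2.resize(p[150:270,310:470],None,fx=4,fy=4)[:,:,::-1])
E
```

```text
[0.43832916 0.33048898 0.2205    ]
[ 0.00047084 -0.00118898]
True
21.3583 [0.4431503  0.33629558 0.06454162] [-0.63516212 -0.89381774  4.88872752] 0.06857076523341954
```

View pics/s10.png

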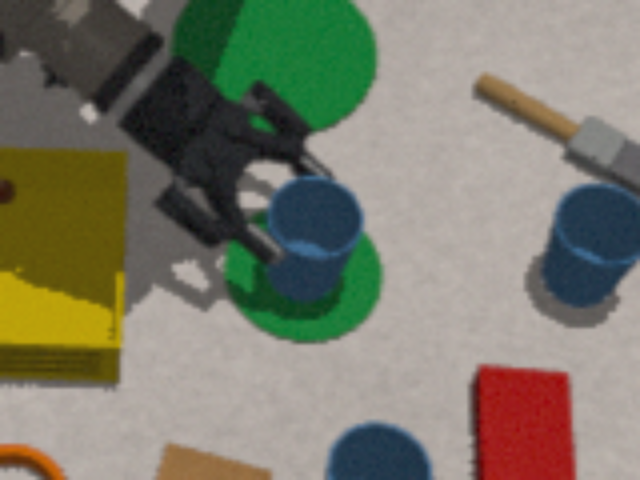

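```bash
python3 - <<'E'
from plan import *
from workcell import optics, command_gripper
np.set_printoptions(precision=2,suppress=True)
command_gripper(.085)
s=r.read_state(); a=ori(D(AZG),D(B),0).as_matrix()[:,2]; P=np.array(s["eef_pos"])
r.move_straight(P-.07*a,speed=.12)
r.move_straight(P-.10*a+[0,0,.22],speed=.3)
s=r.read_state(); print(s["time_s"],s["joint_positions"])
p,d=optics.get_image("scene"); cv2.imwrite("pics/s11.png",p[:,:,::-1]); np.savez("scene1.npz",p=p,d=d)
p,d=optics.get_image("top"); cv2.imwrite("pics/t11.png",p[:,:,::-1]); np.savez("top1.npz",p=p,d=d)
H=np.array([.6346,-.3028,.116]); az=-10.9; u=np.array([np.cos(D(az)),np.sin(D(az)),0])
for pt in (45,55,65,75,85,100):
  for ro in (90,-90):
    for th in (0,.4,.735):
        o=ori(D(az),D(pt),D(ro)); t=o.as_matrix()[:,2]
        b=H-.238*np.cos(th)*u+[0,0,.238*np.sin(th)]
        q=r.solve_ik(b-.010*t,o.as_quat()); print(pt,ro,th,None if q is None else np.array(q))
E
```

```text
23.4333 [-0.35  0.12  2.22  1.31  1.33 -0.74]
45 90 0 [-1.17  0.28  2.41  1.64  0.63  0.67]
45 90 0.4 [-1.12  0.05  2.25  1.16  0.66  1.32]
45 90 0.735 [-1.01  0.01  2.06  0.92  0.7   1.71]
45 -90 0 [-1.17  0.28  2.41  1.64  0.63 -2.47]
45 -90 0.4 [-1.12  0.05  2.25  1.16  0.66 -1.82]
45 -90 0.735 [-1.01  0.01  2.06  0.92  0.7  -1.43]
55 90 0 [-1.05  0.22  2.28  1.16  0.49  1.27]
55 90 0.4 [-1.    0.05  2.11  0.74  0.67  1.81]
55 90 0.735 [-0.91  0.04  1.91  0.56  0.79  2.1 ]
55 -90 0 [-1.05  0.22  2.28  1.16  0.49 -1.87]
55 -90 0.4 [-1.    0.05  2.11  0.74  0.67 -1.33]
55 -90 0.735 [-0.91  0.04  1.91  0.56  0.79 -1.05]
65 90 0 [-0.94  0.22  2.15  0.61  0.53  1.9 ]
65 90 0.4 [-0.9   0.09  1.97  0.4   0.78  2.18]
65 90 0.735 [-0.83  0.1   1.77  0.32  0.95  2.36]
65 -90 0 [-0.94  0.22  2.15  0.61  0.53 -1.24]
65 -90 0.4 [-0.9   0.09  1.97  0.4   0.78 -0.96]
65 -90 0.735 [-0.83  0.1   1.77  0.32  0.95 -0.78]
75 90 0 [-0.84  0.26  2.01  0.25  0.68  2.31]
75 90 0.4 [-0.82  0.16  1.83  0.19  0.95  2.42]
75 90 0.735 [-0.76  0.18  1.62  0.15  1.13  2.52]
75 -90 0 [-0.84  0.26  2.01  0.25  0.68 -0.83]
75 -90 0.4 [-0.82  0.16  1.83  0.19  0.95 -0.72]
75 -90 0.735 [-0.76  0.18  1.62  0.15  1.13 -0.62]
85 90 0 [-0.77  0.33  1.87  0.06  0.88  2.53]
85 90 0.4 [-0.74  0.25  1.69  0.05  1.13  2.57]
85 90 0.735 [-0.7   0.27  1.47  0.04  1.33  2.62]
85 -90 0 [-0.77  0.33  1.87  0.06  0.88 -0.61]
85 -90 0.4 [-0.74  0.25  1.69  0.05  1.13 -0.57]
85 -90 0.735 [-0.7   0.27  1.47  0.04  1.33 -0.52]
100 90 0 [-0.68  0.46  1.66 -0.09  1.18 -0.45]
100 90 0.4 [-0.66  0.39  1.48 -0.08  1.42 -0.45]
100 90 0.735 [-0.63  0.43  1.24 -0.07  1.63 -0.43]
100 -90 0 [-0.68  0.46  1.66 -0.09  1.18  2.7 ]
100 -90 0.4 [-0.66  0.39  1.48 -0.08  1.42  2.69]
100 -90 0.735 [-0.63  0.43  1.24 -0.07  1.63  2.71]
```

View pics/s11.png

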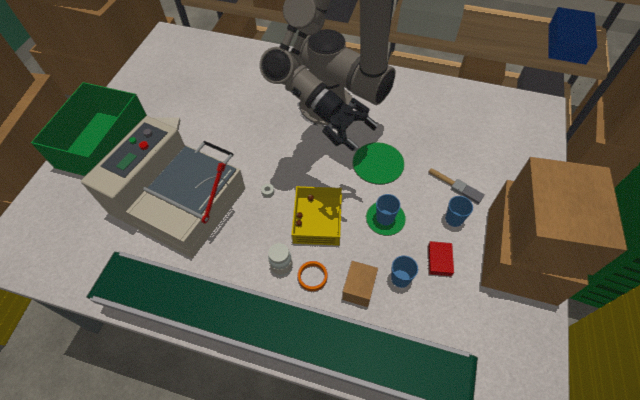

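```bash
sed -i 's/run("0")/import sys; run(sys.argv[1])/' s2.py; python3 s2.py 1 | grep -v "0.119\|0.129"
```

```text
top [0.363  0.121  1.4249] 0.124 line angle 0.7275912 med from hinge 0.7454945044536838 far 0.7683435633183395 rmax 0.1925408547880338 perp off -0.0022246912
top depth lateral 0.12532322498402845 depth: median angle 0.7766295180443724
scene [1.1543 0.3435 1.1996] 0.124 line angle 0.7098635 med from hinge 0.7554299292294216 far 0.7500944504999955 rmax 0.1750701536541729 perp off -0.004055336
scene depth lateral 0.12736974654901637 depth: median angle 0.7919323050689318
```

```bash
cat > fl.py <<'E'
from plan import *
H=np.array([.6346,-.3028,.116]); AZ=-10.9; u=np.array([np.cos(D(AZ)),np.sin(D(AZ)),0]); PT=65
o=ori(D(AZ),D(PT),D(-90)); t=o.as_matrix()[:,2]; Q=o.as_quat()
bar=lambda th,H=H: H-.238*np.cos(th)*u+np.array([0,0,.238*np.sin(th)])
E
python3 - <<'E'
from fl import *
from workcell import optics, command_gripper
r.reach(bar(0)-.11*t+[-.02,0,.12],Q); print(r.read_state()["time_s"])
command_gripper(.03,60)
r.move_straight(bar(0)-.09*t,speed=.2); s=r.read_state(); print(s["time_s"],s["eef_pos"],s["grip_width"],s["contact_force"])
p,d=optics.get_image("wrist"); cv2.imwrite("pics/w12.png",p[:,:,::-1]); np.savez("w12.npz",p=p,d=d,pos=s["eef_pos"],rot=s["eef_rot"])
E
```

```text
25.2917
26.725 [ 0.36381341 -0.2510567   0.19834389] 0.029986846650653716 [-0.25950409 -0.42336324  0.40880262]
```

View pics/w12.png

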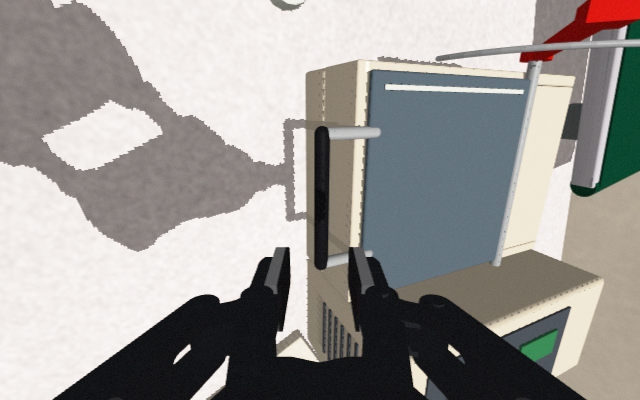

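```bash
python3 - <<'E'
from fl import *
from workcell import optics
z=np.load("w12.npz"); m=optics.camera_model("wrist"); T=m["tool_from_camera"]
Rw=Ro.from_quat(z["rot"]).as_matrix(); o0=z["pos"]+Rw@T[:3,3]
for uv in ((322,131),(321,265),(321,198)):
    dd=Rw@T[:3,:3]@np.linalg.inv(m["K"])@[*uv,1]; print(o0+dd*(.116-o0[2])/dd[2])
print(bar(0))
E
```

```text
[ 0.41598889 -0.201723    0.116     ]
[ 0.39383764 -0.31412461  0.116     ]
[ 0.40525317 -0.25386657  0.116     ]
[ 0.40089383 -0.25779528  0.116     ]
```

```bash
python3 - <<'E'
from fl import *
from workcell import optics, command_gripper
b=bar(0)+.0025*u
print(r.move_straight(b-.010*t,Q,speed=.1,max_force=6)); s=r.read_state(); print(s["time_s"],s["eef_pos"],s["contact_force"])
command_gripper(.004,60)
s=r.read_state(); print(s["time_s"],s["eef_pos"],s["grip_width"],s["contact_force"])
p,d=optics.get_image("wrist"); cv2.imwrite("pics/w13.png",p[:,:,::-1])
E
```

```text
False
27.7333 [ 0.39926638 -0.25768264  0.125547  ] [-0.38783986 -0.20000238  0.04776586]
28.1 [ 0.3992014  -0.25756838  0.12532318] 0.00400753901429555 [0.55131843 0.61204099 0.46404958]
```

View pics/w13.png

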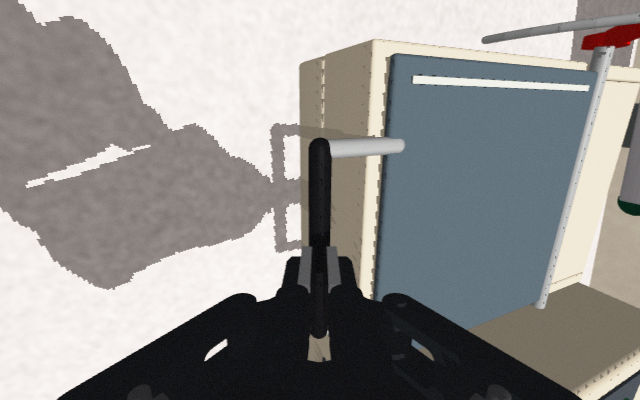

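```bash
python3 - <<'E'
import cv2
a=cv2.imread("pics/w13.png")[200:380,240:400]; cv2.imwrite("pics/w13c.png",cv2.convertScaleAbs(cv2.resize(a,None,fx=3.3,fy=3.3,interpolation=cv2.INTER_CUBIC),alpha=2,beta=20))
E
```

```text
(no output)
```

View pics/w13c.png

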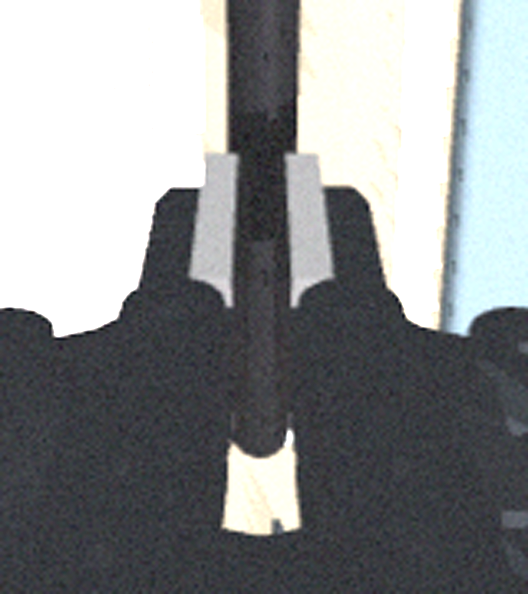

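```bash
python3 - <<'E'
from fl import *
from workcell import optics, command_gripper
command_gripper(.03,60)
P=np.array(r.read_state()["eef_pos"])
print(r.move_straight(P+.008*t,Q,speed=.05,max_force=6)); s=r.read_state(); print(s["time_s"],s["eef_pos"],s["contact_force"])
command_gripper(.0,60)
s=r.read_state(); print(s["time_s"],s["eef_pos"],s["grip_width"],s["contact_force"])
p,d=optics.get_image("wrist"); cv2.imwrite("pics/w14.png",p[:,:,::-1])
a=p[200:380,240:400,::-1]; cv2.imwrite("pics/w14c.png",cv2.convertScaleAbs(cv2.resize(a,None,fx=3.3,fy=3.3,interpolation=cv2.INTER_CUBIC),alpha=2,beta=20))
E
```

```text
False
28.825 [ 0.40245995 -0.25780726  0.11725066] [-0.28816229 -0.96744988  0.11000608]
29.225 [ 0.40252442 -0.25812001  0.11787111] -2.4492175017297715e-05 [ 0.37826327 -0.24997026  0.45162707]
```

View pics/w14c.png

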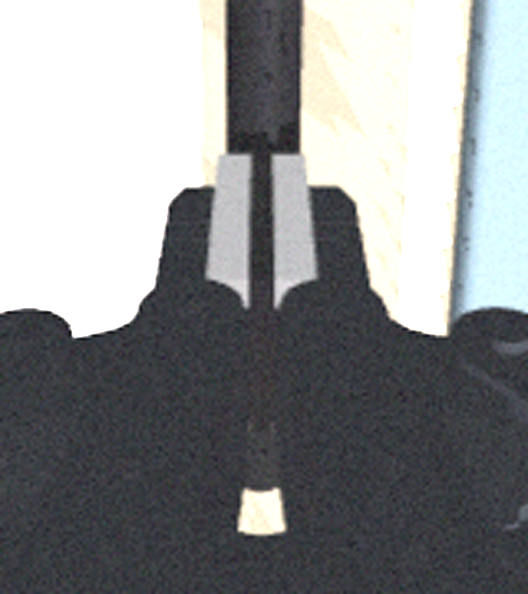

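```bash
python3 - <<'E'
from fl import *
from workcell import optics
s=r.read_state(); p,d=optics.get_image("wrist"); m=optics.camera_model("wrist"); T=m["tool_from_camera"]
np.set_printoptions(precision=4,suppress=True)
Rw=Ro.from_quat(s["eef_rot"]).as_matrix(); print(Rw.tolist(), s["eef_pos"],s["time_s"])
for uv in ((319,150),(319,170),(319,190),(319,210),(319,230),(319,240),(319,255),(319,275),(319,290),(319,340),(311,250),(311,265),(311,283),(328,250),(328,280),(295,262),(360,150),(420,150)):
    z=d[uv[1],uv[0]]; c=z*np.linalg.inv(m["K"])@[*uv,1]; X=T[:3,:3]@c+T[:3,3]; print(uv,p[uv[1],uv[0]],round(float(z),4),"tool",X,"world",np.array(s["eef_pos"])+Rw@X)
E
```

```text
[[0.1891098110056055, 0.8898841735014277, 0.4151429116980141], [0.9819559314961414, -0.17130616399832524, -0.0801045989673777], [-0.00016727513166600594, 0.4228006101318444, -0.9062227188120867]] [ 0.4025 -0.2581  0.1179] 29.275
(319, 150) [35 30 33] 0.1427 tool [ 0.0579  0.0008 -0.0039] world [ 0.4125 -0.2011  0.1218]
(319, 170) [30 28 31] 0.1465 tool [ 0.0483  0.0008 -0.003 ] world [ 0.4111 -0.2106  0.1209]
(319, 190) [31 29 34] 0.1494 tool [ 0.0384  0.0008 -0.0031] world [ 0.4092 -0.2203  0.1211]
(319, 210) [25 28 30] 0.1525 tool [ 0.0282  0.0008 -0.0032] world [ 0.4072 -0.2303  0.1212]
(319, 230) [25 27 28] 0.1559 tool [ 0.0174  0.0008 -0.0031] world [ 0.4052 -0.2409  0.1211]
(319, 240) [17 19 20] 0.1579 tool [ 0.0118  0.0008 -0.0029] world [ 0.4043 -0.2465  0.1208]
(319, 255) [18 18 17] 0.1439 tool [ 0.011   0.0008 -0.0178] world [ 0.3979 -0.2461  0.1343]
(319, 275) [23 20 23] 0.1267 tool [ 0.0112  0.0007 -0.0358] world [ 0.3905 -0.2444  0.1506]
(319, 290) [21 18 23] 0.1217 tool [ 0.0082  0.0007 -0.042 ] world [ 0.3873 -0.2468  0.1563]
(319, 340) [29 28 30] 0.1747 tool [-0.0494  0.0008 -0.0049] world [ 0.3919 -0.3064  0.1227]
(311, 250) [85 88 88] 0.1482 tool [ 0.0113 -0.0031 -0.0132] world [ 0.3964 -0.2455  0.1285]
(311, 265) [86 89 87] 0.1347 tool [ 0.0111 -0.0027 -0.0274] world [ 0.3908 -0.2445  0.1416]
(311, 283) [85 86 90] 0.1207 tool [ 0.0114 -0.0024 -0.042 ] world [ 0.3851 -0.2432  0.1549]
(328, 250) [87 85 87] 0.1487 tool [ 0.011   0.0051 -0.0128] world [ 0.4039 -0.2471  0.1316]
(328, 280) [88 88 90] 0.1233 tool [ 0.0112  0.0043 -0.0394] world [ 0.3922 -0.2448  0.1555]
(295, 262) [22 23 26] 0.1466 tool [ 0.0065 -0.0107 -0.0164] world [ 0.3875 -0.2486  0.1282]
(360, 150) [194 196 194] 0.1522 tool [0.0565 0.021  0.0056] world [ 0.4343 -0.2067  0.1217]
(420, 150) [ 98 115 126] 0.1709 tool [0.0538 0.0569 0.0244] world [ 0.4734 -0.217   0.1199]
```

```bash
python3 - <<'E'
from fl import *
from workcell import optics, command_gripper
command_gripper(.03,60)
P=np.array(r.read_state()["eef_pos"])
print(r.move_straight(P+.025*t,Q,speed=.06,max_force=6)); s=r.read_state(); print(s["time_s"],s["eef_pos"],s["contact_force"])
command_gripper(.0,60)
s=r.read_state(); print(s["time_s"],s["eef_pos"],s["grip_width"],s["contact_force"])
p,d=optics.get_image("wrist"); cv2.imwrite("pics/w15.png",p[:,:,::-1])
m=optics.camera_model("wrist"); T=m["tool_from_camera"]
for uv in ((319,170),(319,190),(319,210),(319,225)):
    z=d[uv[1],uv[0]]; c=z*np.linalg.inv(m["K"])@[*uv,1]; print(T[:3,:3]@c+T[:3,3])
E
```

```text
False
30.2917 [ 0.41287199 -0.25991089  0.09486991] [0.12654816 0.23750722 0.05924462]
30.6083 [ 0.41298241 -0.26018319  0.09553473] 0.01023374819365472 [-0.07323457  0.9221893   4.28929269]
[ 0.05371098  0.00073704 -0.02890416]
[ 0.04529139  0.00074133 -0.02776726]
[ 0.03715659  0.00074367 -0.02888546]
[ 0.03035921  0.00074684 -0.02833216]
```

View pics/w15.png

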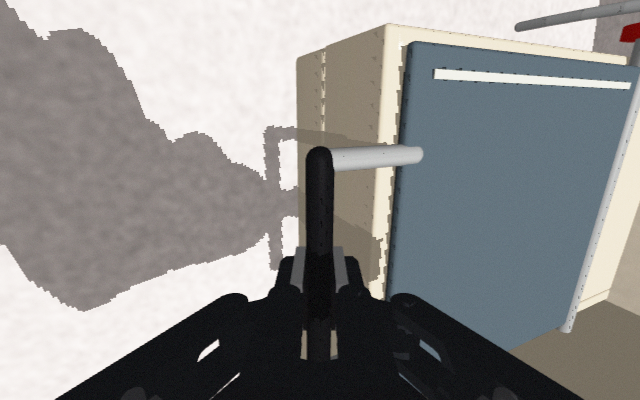

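```bash
cat >> fl.py <<'E'
P0=np.array([.41287199,-.25991089,.09486991])
tcp=lambda th: P0+.238*((1-np.cos(th))*u+np.sin(th)*np.array([0,0,1]))
E
python3 - <<'E'
from fl import *
from workcell import optics
for th in np.arange(.1,.651,.11):
    r.move_straight(tcp(th),Q,speed=.12,max_force=25)
    s=r.read_state(); print(round(th,3),s["time_s"],np.round(s["contact_force"],1),round(s["grip_width"],4))
r.move_straight(tcp(.66),Q,speed=.08)
s=r.read_state();print(s["time_s"],s["eef_pos"]-tcp(.66))
for n in("top","scene","wrist"):
    p,d=optics.get_image(n); cv2.imwrite(f"pics/{n}16.png",p[:,:,::-1]); np.savez(n+"16.npz",p=p,d=d)
a=cv2.resize(cv2.imread("pics/scene16.png")[90:260,80:260],None,fx=2.2,fy=2.2);b=cv2.resize(cv2.imread("pics/top16.png")[80:250,415:595],None,fx=2.2,fy=2.2)
cv2.imwrite("pics/16.png",np.hstack([a,b]))
E
```

```text
0.1 31.0083 [-1.3 -1.9 -1.3] 0.0101
0.21 31.375 [-6.8 -2.4 -2.2] 0.0099
0.32 31.7417 [-10.2  -3.9   0.5] 0.0098
0.43 32.1083 [-17.2  -3.8   2.9] 0.0097
0.54 32.475 [-19.2   0.   10.9] 0.0101
0.65 32.8417 [-14.8  -0.   10.5] 0.0099
33.0917 [-0.00122914 -0.00023111  0.00024267]
```

View pics/16.png

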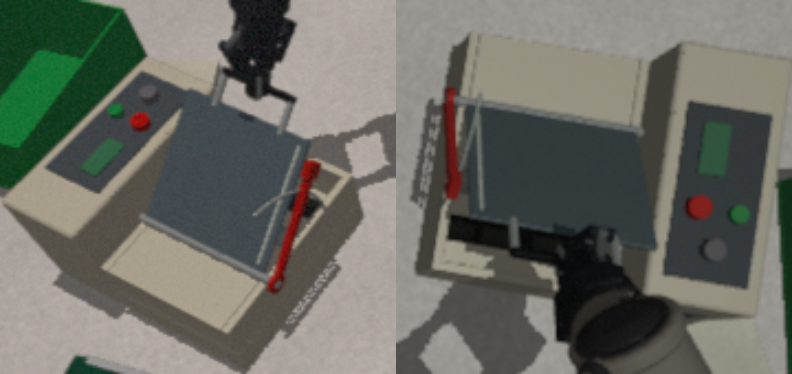

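View pics/wrist16.png

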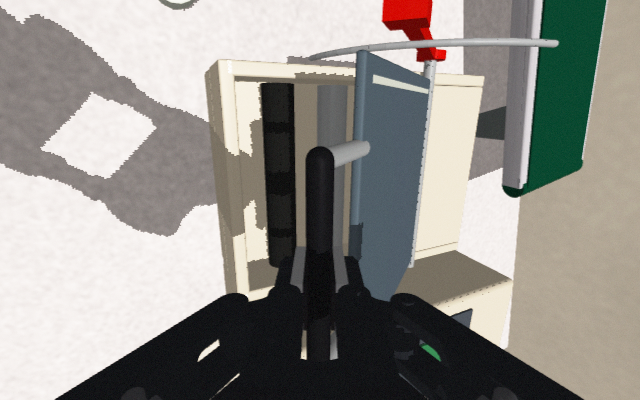

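```bash
cat > meas.py <<'E'
from fl import *
from workcell import optics
def meas(tag,pos=None,rot=None):
    Hc=H; yv=np.array([-u[1],u[0],0])
    for n in ("top","scene","wrist"):
        z=np.load(n+tag+".npz"); p,d=z["p"],z["d"]
        if n=="wrist":
            if pos is None: continue
            m=optics.camera_model("wrist"); T=m["tool_from_camera"]; Rw=Ro.from_quat(rot).as_matrix()
            v,uu=np.nonzero(d>0); c=(np.linalg.inv(m["K"])@np.c_[uu,v,np.ones(len(uu))].T).T*d[v,uu][:,None]
            P=(c@T[:3,:3].T+T[:3,3])@Rw.T+pos
        else:
            P,uv=deproj(n,np.ones(d.shape,bool),d); v,uu=uv[:,1],uv[:,0]
        h=hsv(p)[v,uu]
        S=-(P-Hc)@u; L=(P-Hc)@yv; Z=P[:,2]-.116
        # flap: lateral within +-.09, grey-blue
        k=(abs(L)<.085)&(S>.03)&(S<.17)&(h[:,0]>85)&(h[:,0]<115)&(h[:,1]>30)&(h[:,1]<130)&(Z>.01)
        out=[n]
        if k.sum()>50:
            for _ in range(3):
                A=np.c_[S[k],L[k],np.ones(k.sum())]; c=np.linalg.lstsq(A,Z[k],rcond=None)[0]
                res=abs(np.c_[S,L,np.ones(len(S))]@c-Z); k=k&(res<.005)
            out+=["flap",k.sum(),"angle",round(np.arctan(c[0]),4),"tilt",round(c[1],4),"int",round(c[2],4)]
        red=((h[:,0]<=5)|(h[:,0]>=174))&(h[:,1]>150)&(h[:,2]>50)&(abs(L-.124)<.03)&(Z>-.02)&(Z<.2)&(S>-.02)&(S<.2)
        if red.sum()>30:
            rr=np.hypot(S,Z); k=red&(rr>.03)&(rr<.135)
            vx,vz,x0,z0=cv2.fitLine(np.c_[S,Z][k].astype(np.float32),cv2.DIST_HUBER,0,.001,.001).ravel()
            out+=["| ptr",k.sum(),"lat",round(np.median(L[k]),4),"line",round(float(np.arctan2(abs(vz),abs(vx))),4)]
            for a,b in ((.03,.08),(.08,.13),(.15,.18)):
                kk=red&(rr>a)&(rr<b)
                if kk.sum(): out+=["r%.2f"%a,round(np.median(np.arctan2(Z,S)[kk]),4),round(np.median(rr[kk]),3)]
        print(*out)
if __name__=="__main__":
    s=__import__("workcell").r.read_state(); print(s["eef_pos"])
    import sys; meas(sys.argv[1],np.array(s["eef_pos"]),s["eef_rot"])
E
python3 meas.py 16
```

```text
[ 0.46067685 -0.26960158  0.2410021 ]
top flap 2692 angle 0.6556 tilt 0.0059 int 0.0031 | ptr 107 lat 0.125 line 0.7362 r0.03 0.8231 0.054 r0.08 0.7843 0.11 r0.15 0.7838 0.173
scene flap 1991 angle 0.6584 tilt 0.0067 int 0.0056 | ptr 144 lat 0.1267 line 0.742 r0.03 0.8621 0.055 r0.08 0.7943 0.106 r0.15 0.8036 0.164
wrist flap 2097 angle 0.6546 tilt 0.0044 int 0.0062 | ptr 335 lat 0.119 line 0.7378 r0.03 0.8076 0.057 r0.08 0.7942 0.118 r0.15 0.7555 0.173
```

```bash
python3 - <<'E'
from fl import *
from workcell import optics
r.move_straight(tcp(.742),Q,speed=.06); r.hold(.5)
s=r.read_state();print(s["time_s"],np.round(s["contact_force"],1),s["grip_width"])
for n in("top","scene","wrist"):
    p,d=optics.get_image(n); cv2.imwrite(f"pics/{n}17.png",p[:,:,::-1]); np.savez(n+"17.npz",p=p,d=d)
a=cv2.resize(cv2.imread("pics/scene17.png")[90:260,80:260],None,fx=2.2,fy=2.2);b=cv2.resize(cv2.imread("pics/top17.png")[80:250,415:595],None,fx=2.2,fy=2.2)
cv2.imwrite("pics/17.png",np.hstack([a,b]))
E
python3 meas.py 17
```

```text
34.2167 [-15.7  -0.7  10.3] 0.009586433983493159
[ 0.47262566 -0.27195996  0.25573366]
top flap 2036 angle 0.745 tilt 0.0054 int 0.0023 | ptr 110 lat 0.1251 line 0.7345 r0.03 0.8229 0.054 r0.08 0.7836 0.106 r0.15 0.7844 0.173
scene flap 1726 angle 0.7436 tilt 0.0087 int 0.0056 | ptr 150 lat 0.1271 line 0.742 r0.03 0.8583 0.054 r0.08 0.8001 0.105 r0.15 0.8022 0.164
wrist flap 1756 angle 0.9887 tilt -0.2203 int -0.0405 | ptr 398 lat 0.1193 line 0.7441 r0.03 0.8347 0.055 r0.08 0.8003 0.115 r0.15 0.7609 0.173
```

View pics/17.png

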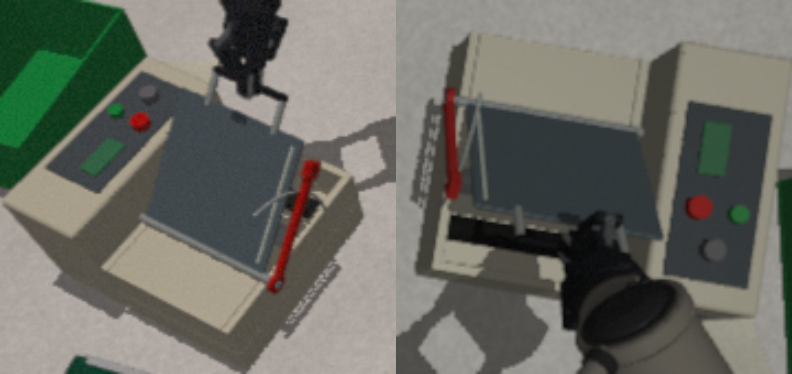

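View pics/scene17.png

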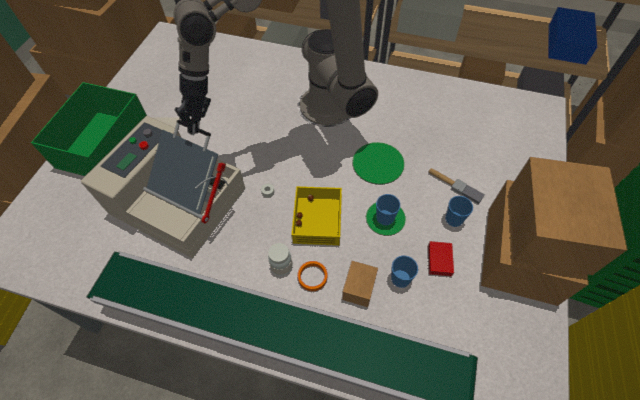

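```bash
sed 's/&(Z>.01)$/\&(Z>-.02)/' meas.py > meas0.py; cp w12.npz wrist0.npz; python3 meas0.py 0; python3 meas0.py 1
python3 - <<'E'
from fl import *
# plane-parallel check: stripe & pointer axis via rays on their known lateral planes, edges by row-centroid
yv=np.array([-u[1],u[0],0])
for n in("scene","top"):
    z=np.load(n+"17.npz"); p,d=z["p"],z["d"]; K,R,t0=cam(n); o0=-R.T@t0
    P,uv=deproj(n,np.ones(d.shape,bool),d); L=(P-H)@yv; S=-(P-H)@u; Z=P[:,2]-.116; h=hsv(p)[uv[:,1],uv[:,0]]
    red=((h[:,0]<=5)|(h[:,0]>=174))&(h[:,1]>150)&(abs(L-.124)<.03)&(S>-.02)&(S<.2)&(Z>-.02)
    q=uv[red]; rows=np.unique(q[:,1]); cen=np.array([[q[q[:,1]==v,0].mean(),v] for v in rows])
    Dr=(np.linalg.inv(K)@np.c_[cen,np.ones(len(cen))].T).T@R
    X=o0+Dr*(((H-o0)@yv+.124)/(Dr@yv))[:,None]; s=-(X-H)@u; zz=X[:,2]-.116; rr=np.hypot(s,zz); k=(rr>.03)&(rr<.135)
    print(n,"ptr centreline",np.arctan(np.polyfit(s[k],zz[k],1)[0]))
E
```

```text
[ 0.47262566 -0.27195996  0.25573366]
top flap 3214 angle -0.002 tilt 0.0005 int 0.0024 | ptr 108 lat 0.1251 line 0.7336 r0.03 0.8237 0.055 r0.08 0.7802 0.11 r0.15 0.7839 0.173
scene flap 1609 angle 0.002 tilt 0.0013 int 0.0036 | ptr 135 lat 0.1269 line 0.7259 r0.03 0.8549 0.053 r0.08 0.7955 0.105 r0.15 0.8018 0.164
[ 0.47262566 -0.27195996  0.25573366]
top flap 3199 angle 0.0022 tilt 0.0004 int 0.0021 | ptr 114 lat 0.1253 line 0.7194 r0.03 0.839 0.057 r0.08 0.7826 0.107 r0.15 0.7846 0.172
scene flap 1642 angle 0.0014 tilt -0.0012 int 0.0036 | ptr 136 lat 0.1269 line 0.7562 r0.03 0.8584 0.052 r0.08 0.8044 0.107 r0.15 0.8015 0.164
scene ptr centreline 0.7125882791915489
top ptr centreline 0.7020545993436421Traceback (most recent call last):
  File "meas0.py", line 35, in <module>
    import sys; meas(sys.argv[1],np.array(s["eef_pos"]),s["eef_rot"])
                ~~~~^^^^^^^^^^^^^^^^^^^^^^^^^^^^^^^^^^^^^^^^^^^^^^^^^
  File "meas0.py", line 27, in meas
    vx,vz,x0,z0=cv2.fitLine(np.c_[S,Z][k].astype(np.float32),cv2.DIST_HUBER,0,.001,.001).ravel()
                ~~~~~~~~~~~^^^^^^^^^^^^^^^^^^^^^^^^^^^^^^^^^^^^^^^^^^^^^^^^^^^^^^^^^^^^^
cv2.error: OpenCV(4.12.0) /io/opencv/modules/imgproc/src/linefit.cpp:50: error: (-215:Assertion failed) count > 0 in function 'fitLine2D_wods'

Traceback (most recent call last):
  File "meas0.py", line 35, in <module>
    import sys; meas(sys.argv[1],np.array(s["eef_pos"]),s["eef_rot"])
                ~~~~^^^^^^^^^^^^^^^^^^^^^^^^^^^^^^^^^^^^^^^^^^^^^^^^^
  File "meas0.py", line 6, in meas
    z=np.load(n+tag+".npz"); p,d=z["p"],z["d"]
FileNotFoundError: [Errno 2] No such file or directory: 'wrist1.npz'
```

```bash
python3 - <<'E'
from fl import *
from workcell import optics
yv=np.array([-u[1],u[0],0])
for n in("wrist","scene","top"):
    pts=[]; fl=[]
    for i in range(12):
        s=r.read_state(); p,d=optics.get_image(n)
        if n=="wrist":
            m=optics.camera_model(n); T=m["tool_from_camera"]; Rw=Ro.from_quat(s["eef_rot"]).as_matrix()
            v,uu=np.nonzero(d>0); c=(np.linalg.inv(m["K"])@np.c_[uu,v,np.ones(len(uu))].T).T*d[v,uu][:,None]
            P=(c@T[:3,:3].T+T[:3,3])@Rw.T+s["eef_pos"]
        else:
            P,uv=deproj(n,np.ones(d.shape,bool),d); v,uu=uv[:,1],uv[:,0]
        h=hsv(p)[v,uu]; S=-(P-H)@u; L=(P-H)@yv; Z=P[:,2]-.116
        red=((h[:,0]<=5)|(h[:,0]>=174))&(h[:,1]>150)&(h[:,2]>50)&(abs(L-.124)<.02)
        pts.append(np.c_[S,Z,L,v][red]); 
        g=(abs(L)<.085)&(S>.03)&(S<.16)&(h[:,0]>85)&(h[:,0]<115)&(h[:,1]>30)&(h[:,1]<130)&(abs(Z-S*.92)<.02)
        fl.append(np.c_[S,Z,L][g])
    A=np.vstack(pts); F=np.vstack(fl)
    # perpendicular distance profile of the pointer about 0.735
    th=.735; al=A[:,0]*np.cos(th)+A[:,1]*np.sin(th); pe=-A[:,0]*np.sin(th)+A[:,1]*np.cos(th)
    k=(abs(pe)<.02)
    bins=np.arange(.03,.14,.01); bx=[];up=[];md=[]
    for b in bins:
        kk=k&(al>b)&(al<b+.01)
        if kk.sum()>30: bx.append(b+.005); up.append(np.percentile(pe[kk],85)); md.append(np.median(pe[kk]))
    print(n,len(A),"ptr med-fit",round(th+np.polyfit(bx,md,1)[0],4),"upper-fit",round(th+np.polyfit(bx,up,1)[0],4),"perp med mm",np.round(np.array(md)*1e3,1),"up",np.round(np.array(up)*1e3,1))
    if len(F)>500:
        a2=F[:,0]*np.cos(th)+F[:,1]*np.sin(th); p2=-F[:,0]*np.sin(th)+F[:,1]*np.cos(th)
        c=np.linalg.lstsq(np.c_[a2,F[:,2],np.ones(len(F))],p2,rcond=None)[0]; print("   flap",round(th+c[0],4),len(F),c[2])
print(r.read_state()["time_s"])
E
```

```text
wrist 25732 ptr med-fit 0.7195 upper-fit 0.7316 perp med mm [7.4 5.2 6.1 6.  6.  7.6 7.6 7.6 7.4 5.5 4.2 3.4] up [7.7 7.7 7.7 7.7 7.7 7.7 7.7 7.7 7.6 7.6 7.5 7.1]
   flap 0.7277 107253 0.005896475762305582
scene 3316 ptr med-fit 0.7298 upper-fit 0.7357 perp med mm [6.9 6.8 6.6 7.2 6.6 6.2 6.6 6.8 6.3 6.1 6.8 6.2] up [9.3 9.6 9.1 9.2 9.2 8.7 9.6 9.2 9.7 9.4 9.5 9. ]
   flap 0.7349 25118 0.0049540352808366845
top 2693 ptr med-fit 0.7362 upper-fit 0.7359 perp med mm [5.1 4.8 4.9 5.  5.1 5.  5.2 5.1 5.  4.8 4.8 5.4] up [6.7 6.4 6.7 6.3 6.5 6.5 6.6 6.5 6.5 6.4 6.4 7.1]
   flap 0.7356 29192 0.0025861906830261646
36.1667
```

```bash
python3 - <<'E'
from fl import *
yv=np.array([-u[1],u[0],0]); th=.735
for n in("scene","top"):
    for tag in ("17",):
        z=np.load(n+tag+".npz"); p,d=z["p"],z["d"]; P,uv=deproj(n,np.ones(d.shape,bool),d); h=hsv(p)[uv[:,1],uv[:,0]]
        S=-(P-H)@u; L=(P-H)@yv; Z=P[:,2]-.116
        al=S*np.cos(th)+Z*np.sin(th); pe=-S*np.sin(th)+Z*np.cos(th)
        k=(abs(L)<.06)&(al>.02)&(al<.19)&(abs(pe)<.03)
        bx=np.arange(.025,.185,.015); md=[np.median(pe[k&(abs(al-b)<.0075)]) for b in bx]
        print(n,np.round(np.array(md)*1e3,1),"flap",th+np.polyfit(bx,md,1)[0], "inner", th+np.polyfit(bx[1:-2],md[1:-2],1)[0])
E
```

```text
scene [5.4 5.2 5.4 5.1 5.  5.1 5.1 4.9 5.2 5.1 5.3] flap 0.7335932727435774 inner 0.7328508047704324
top [2.7 3.1 2.8 2.7 2.6 2.8 2.8 2.7 2.8 2.6 2.6] flap 0.7338332253196631 inner 0.7333696524577946
```

The flap (0.734) and pointer (0.735) agree when measured the same way, so I'm handing the job in while holding.

```bash
python3 - <<'E'
from workcell import r
s=r.read_state(); print(s["time_s"],s["eef_pos"],s["contact_force"],s["grip_width"])
r.finish_job()
E
```

```text
36.1667 [ 0.47260609 -0.27197677  0.25572443] [-15.98587343   0.55481026  10.90935213] 0.009792166410499464
the job is handed in; nothing more can be done
```

I poured all four hazelnuts into the yellow crate and stood the empty cup upright on the small green pad, let go. I then lifted the flap to the pointer and handed in at 36.2 s, still gripping the bar.

- **Nuts and cup:** The top view after pouring showed four nuts in the crate and the cup empty. The last scene view shows the cup upright on its pad, the other things where they were, and three of the nuts.
- **Flap angle:** On the same measure, averaged over the top and scene views, the flap reads about 0.734 rad and the pointer about 0.735 rad.
- **Measurements that disagreed:**
  - A cruder flap fit gave 0.744 rad.
  - The averaged wrist view gave about 0.728 for the flap and 0.72–0.73 for the pointer.
  - One wrist fit of the flap (0.99) was clearly wrong, and I ignored it.
  - A pointer centre-line fit gave 0.70–0.71.
  - Other single-frame pointer readings spread between 0.71 and 0.76.
- **Grasps:** The fingertips stood roughly 35 mm farther back than stated. The cup grip needed two corrections and the first two closings missed the bar; nothing was pushed more than about 2 mm.
- **Force:** At hand-in the wrist carried about 19 N, because my lifting arc was slightly off the hinge's true arc.

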